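Run the steel balls out of a sprung-shutter dispenser into a tray

ROBOT

A 6-joint arm with a two-finger parallel gripper is mounted at the origin on a cart in front of the work surface, level with it; the furniture and walls round the work are solid. World frame = base frame: x ahead of the robot, y to its left, z up, the work surface at z = 0. Lengths are in m, angles in rad, forces in N, time in s.
With the tool pointing down it reaches from about 0.35 to 0.775 m from the base axis. Payload 7.3 kg.
Tool frame: the origin (TCP) lies at the very end of the fingers, on their centre line; the grasp point (between the pads) lies 19 mm behind it; z points along the fingers, y is the line along which they close (so a half turn about z gives the same grasp; the last joint's range is limited). The gripper opens to 92 mm and grips with 3 to 60 N. Pads are 19 mm wide; open, the fingers measure 130 mm over their backs; the gripper's body (75 mm by 190 mm) begins 47 mm behind the grasp point.
Start: joints at [-1.264, 0.342, 1.524, -0, 1.275, -0.146], TCP at [0.23, -0.472, 0.227] pointing down, gripper open.
Joint ranges: [-2.53, 2.53], [-0.77, 2.02], [0.04, 2.7], [-1, 4.14], [0.28, 2.66], [-3.11, 3.11]. Speed limits (rad/s): [2.57, 2.57, 3.14, 3.14, 3.14, 3.14].

INTERFACE

Orientations are given as [roll, pitch, yaw] about the fixed x, y, z axes, in that order (R = Rz(yaw) Ry(pitch) Rx(roll)).
In Python, from cell import robot gives the robot as it stands.
- The arm moves only by the tool apply_moves, never from a script. Its argument "motion" is text: rows parted by semicolons, each of 7 numbers parted by spaces: the opening in per cent of the stroke, from 0 (shut) to 100 (fully open), then the shift along the tool's x, y, z in cm, then the turn, a rotation vector about the tool's x, y, z in rad. A call has 1 to 20 rows; each row shifts and turns the commanded pose from where the row before left it, along the tool's axes as they then stand; what a row does not reach is not made up. A row lasts 1/8 s, in which the tool goes at most 62.5 mm and 10.7 degrees, less where a joint would pass 70% of its speed; a pose out of reach is approached as far as the arm can. A call with a gripper value outside its range is refused whole. The fingers move at their own pace and stop on an object; "force" is the grip in N (left out, the last holds). Time passes only in rows, so rows that do not move let the fingers close. It gives the time, the measured TCP pose, the force, the opening and the grip force at its end, in the units of the state.
- robot.observe(): the state, without advancing time (a new reading comes with each control period).
- robot.read_camera(name): name is "scene" or "top" or "wrist"; returns a dict with "img" (420x560x3 uint8, red, green, blue), "fovy" (degrees; the focal length in pixels is half the picture's height over the tangent of half this angle, whatever the lens; pixels are square), "cx", "cy" (the principal point, pixels), "R" (3x3) and "t" (3): a world point X has camera coordinates R X + t; the wrist camera has in their place "hand_eye" (4x4, takes a point from camera to tool coordinates, whose origin is the TCP and whose axes are the flange's). Camera axes: x right, y down, z forward; pixel columns grow to the right and rows downward; lengths in m; the calibration is good to about 2 mm. A picture is of the moment at which its call begins: read the wrist's pose just before it. There is no depth.
- robot.hand_in(): hands the job in; it is judged then, once.
Trained networks look in a picture, given as the dict that the camera call returned (one of the last four; its "shot" number tells which), for a name from the list of things; names that differ only in an ending like _2 or _b are one class to them, and where a whole thing is asked for, a point or a joint stands for the part that bears it (a point fixed in the world has none). Each returns a list of dicts, best first, with "score" (0 to 1); they miss things now and then, are a little off and sometimes report something else, mostly with a low value. They report only what shows in the picture. A call takes as long as a camera call.
- robot.search_frame(target, picture): "centre" ([x, y, z] in m, in world coordinates, good to about 4 mm: the middle of the surface that is visible of it).
- robot.trace(target, picture): "pixels" (420x560 bool, what is visible of it).
The state is a dict: "time": time; "qpos": joint angles; "qvel": joint speeds; "joint_efforts": joint torques, N m; "tool_pos": TCP position; "tool_rot": TCP orientation; "contact_force": force on the tool from outside, world axes, zero at the start; "torque": the same for the moment, N m; "opening": finger opening in m; "grip_force": force on a finger pad.
Only numpy, scipy, OpenCV 4.12 (cv2) and the standard library are available. Lean on these libraries where they do the work, as an engineer would, in place of code of your own. Each camera call takes 0.05 s, during which the arm holds its last target. There are 200 camera calls.

TASK

Set the catch tray on the ball dispenser's own base board, under the mouth of the chute, while the shutter is still shut. Then slide the sprung shutter to half travel, where its window lines up with the chute, so that all five balls roll out into the tray. Finish while still holding the shutter at half travel by its grip, with your hand off the tray and the other things on the bench left where they are.

Things in the scene. Friction and masses are not known exactly. Their poses are not given: they have to be found in the camera images.
- dispenser: Fixed ball dispenser on a plywood base board on 90 mm legs. Origin at bench level under the grey chute; +x runs from mouth to back, +y is the way the shutter opens. In its frame (mm): board x -155..95, y -70..70, top at z 105; stand x -20..80, y -33..33; slide rails x -80..-62, y -89..99, top z 232; spring tube on to y -150. From x -80 to -20 all is over z 165: a tray tucks in under the mouth
- spout (a point): Point on the chute's centre line where the balls drop out: 85 mm from the dispenser's origin along its -x, 75 mm above the board, 180 mm above the bench; axes as the dispenser's. The balls fly up to about 40 mm farther along -x as they drop into a tray
- shutter (a joint): Shutter travel (m) along dispenser +y: 0 shut, 0.060 far stop. The steel plate's 30 mm window meets the 22 mm wide chute around half travel (0.030); the chute is blocked at 0 and at 0.060. The spring pulls it shut: 3.6 N at 0, 7.2 N at half, 10.8 N at the far stop; let go, it snaps shut. Three dark ticks on the front rail show the grip's middle when shut, at half and at the far stop
- shutter_grip (a point): Black upright grip block on top of the shutter, 14 mm wide along the travel (dispenser y), 24 mm along dispenser x, from 238 to 284 mm above the bench; all else of the dispenser is under 242 mm. This point is on its middle line, 263 mm above the bench; axes as the dispenser's; it moves with the shutter
- tray: Open steel catch tray, 100 (x) x 70 (y) x 45 mm high, 3 mm walls, 0.25 kg, with a black fin handle on its -x end. Origin at the centre of the underside of the open part, z up. It starts on the bench in front of the robot; a tall fixed spring scale (380 mm high, 260 mm wide) stands behind it on the right, in the way of low sweeps
- tray_handle (a point): Grip point of the tray's handle, on its middle line, 78 mm from the tray's origin towards -x and 80 mm above the tray's underside. The handle is an upright black fin 12 mm thick (tray y), from x -52 to -98 mm, z 25 to 95 mm; axes as the tray's
- ball1_center (a point): Steel ball, 18 mm, centre; at the start it is number 1 from the mouth in the chute's row behind the shutter
- ball2_center (a point): Steel ball, 18 mm, centre; at the start it is number 2 from the mouth in the chute's row behind the shutter
- ball3_center (a point): Steel ball, 18 mm, centre; at the start it is number 3 from the mouth in the chute's row behind the shutter
- ball4_center (a point): Steel ball, 18 mm, centre; at the start it is number 4 from the mouth in the chute's row behind the shutter
- ball5_center (a point): Steel ball, 18 mm, centre; at the start it is number 5 from the mouth in the chute's row behind the shutter
- tin_tuna: Bystander, leave alone: low round food tin, 86 mm across, 40 mm high; origin at the centre of its underside
- tin_small: Bystander, leave alone: small round tin, 57 mm across, 72 mm high; origin at the centre of its underside
- tin_std: Bystander, leave alone: tall round tin, 75 mm across, 110 mm high; origin at the centre of its underside
- spanner_2: Bystander, leave alone: steel spanner lying flat along the bench's front edge, 164 x 24 x 9 mm; origin at the middle of its underside

How it is judged:
By the outcome, as a careful person would: the job done as asked, in the order asked, and still so for the second after the job is handed in, while the arm keeps its last pose, push and grip.
It also fails if it takes over 54 s, if anything falls off the work surface, if the arm or the gripper's body presses on something with over 40 N, if the wrist force passes 120 N, or if a joint passes its speed limit or range.

## Working session

There is one attempt and no reset: what is moved stays moved. The work goes in short steps, Python scripts to look and compute and a tool call to move; the robot and the scene stay as the last step left them, time stands still between calls to the robot, and variables do not carry over. Pictures are saved under pics/ and viewed, at most 10 in all, crops included, and the job is handed in when it is done.

Besides the shell and the picture viewer there is one more tool, called after "Request:" as a command line: name --argument value ..., lists and objects as JSON in quotes. apply_moves: Moves the arm, as the interface text tells. Its arguments: {"type":"object","properties":{"motion":{"type":"string"},"force":{"type":"number"}},"required":["motion"]}

```bash
mkdir -p pics; ls; cat > h.py <<'E'
import numpy as np, cv2
from cell import robot
def f(c): return 210/np.tan(np.radians(c["fovy"])/2)
def proj(c,X):
    p=np.asarray(c["R"])@np.asarray(X,float)+np.asarray(c["t"]); return f(c)*p[:2]/p[2]+[c["cx"],c["cy"]]
def ray(c,uv):
    R=np.asarray(c["R"]);o=-R.T@np.asarray(c["t"]);d=R.T@np.array([(uv[0]-c["cx"])/f(c),(uv[1]-c["cy"])/f(c),1]);return o,d/np.linalg.norm(d)
def atz(c,uv,z):
    o,d=ray(c,uv);return o+d*(z-o[2])/d[2]
def tri(rays):
    A=sum(np.eye(3)-np.outer(d,d) for o,d in rays);b=sum((np.eye(3)-np.outer(d,d))@o for o,d in rays);return np.linalg.solve(A,b)
E
python3 - <<'E'
from h import *
np.set_printoptions(precision=4,suppress=True)
for n in ["scene","top"]:
    c=robot.read_camera(n); cv2.imwrite(f"pics/{n}0.png",c["img"][:,:,::-1])
    print(n,c["fovy"],"pos",-np.asarray(c["R"]).T@np.asarray(c["t"]))
    for t in ["dispenser","shutter","shutter_grip","tray","tray_handle","tin_tuna","tin_small","tin_std","spanner_2"]:
        r=robot.search_frame(t,c)
        print(t,[(np.round(x["centre"],3).tolist(),round(x["score"],2)) for x in r[:2]])
s=robot.observe();print(s)
E
```

```text
pics
scene 42.53100667607309 pos [-0.3235  1.2529  1.0762]
dispenser [([0.595, 0.289, 0.105], 0.55)]
shutter [([0.591, 0.265, 0.2], 0.58), ([0.515, 0.512, 0.038], 0.29)]
shutter_grip []
tray [([0.418, -0.016, 0.026], 0.85)]
tray_handle [([0.418, -0.013, 0.03], 0.92)]
tin_tuna [([0.51, 0.513, 0.037], 0.86)]
tin_small [([0.51, 0.6, 0.055], 0.89), ([0.597, 0.289, 0.108], 0.38)]
tin_std [([0.403, 0.521, 0.082], 0.71)]
spanner_2 [([0.349, 0.253, -0.0], 0.53)]
top 43.08221797295185 pos [0.2906 0.2557 1.4483]
dispenser [([0.6, 0.275, 0.105], 0.79), ([0.501, 0.488, 0.04], 0.62)]
shutter []
shutter_grip [([0.591, 0.257, 0.23], 0.58)]
tray [([0.43, -0.033, 0.002], 0.72), ([0.353, 0.24, 0.007], 0.5)]
tray_handle [([0.43, -0.029, 0.003], 0.73)]
tin_tuna [([0.501, 0.489, 0.038], 0.72)]
tin_small [([0.52, 0.581, 0.068], 0.88), ([0.503, 0.489, 0.038], 0.54)]
tin_std [([0.418, 0.491, 0.109], 0.97)]
spanner_2 [([0.353, 0.237, 0.007], 0.66)]
{'time': 1.0, 'qpos': array([-1.264 ,  0.342 ,  1.5241,  0.    ,  1.2754, -0.146 ]), 'qvel': array([-0.0012, -0.0002,  0.0003,  0.0002, -0.0001, -0.0012]), 'joint_efforts': array([ -0.0003, -43.1143, -24.4482,   0.0716,   0.0483,  -0.    ]), 'tool_pos': array([ 0.2297, -0.4721,  0.2268]), 'tool_rot': array([ 3.1415, -0.    ,  0.4528]), 'contact_force': array([0.2386, 1.2539, 0.8119]), 'torque': array([ 0.063 , -0.0159,  0.0047]), 'grip_force': 0.0, 'opening': 0.09208566741391082}
```

View pics/scene0.png

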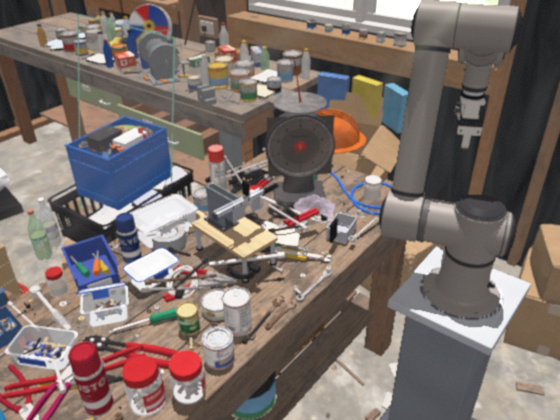

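View pics/top0.png

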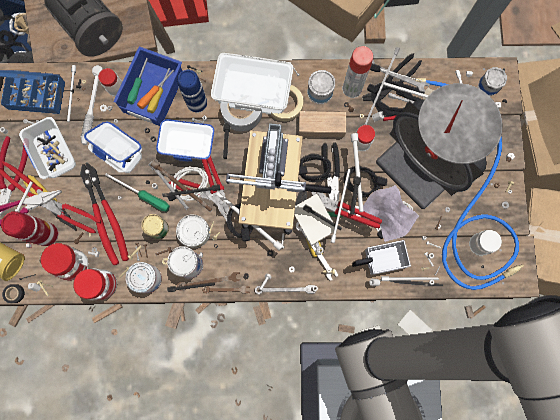

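The scene picture shows the tray at about (342,228) with its fin to its left, and the dispenser board at (235,235). In the top picture the tray is at (390,259) with its fin at (364,262). The board is around (268,185), the chute at (273,150) pointing up the image, and the slide at row ~183 with its spring tube to the right.

```bash
python3 - <<'E'
import cv2,numpy as np
t=cv2.imread("pics/top0.png");s=cv2.imread("pics/scene0.png")
def cr(i,x,y,w,h,k): return cv2.resize(i[y:y+h,x:x+w],None,fx=k,fy=k,interpolation=cv2.INTER_CUBIC)
a=cr(t,215,115,133,120,3)          # 399x360
b=cr(t,350,235,66,48,6)            # 396x288
c=cr(s,180,170,133,120,3); d=cr(s,315,200,50,48,6)
o=np.zeros((600,800,3),np.uint8)
o[:360,:399]=a; o[:360,400:799]=c
b=cr(t,352,238,64,40,6); o[360:600,:384]=b
d=cr(s,318,205,50,40,6); o[360:600,400:700]=d
cv2.imwrite("pics/crop1.png",o)
E
```

```text
(no output)
```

View pics/crop1.png

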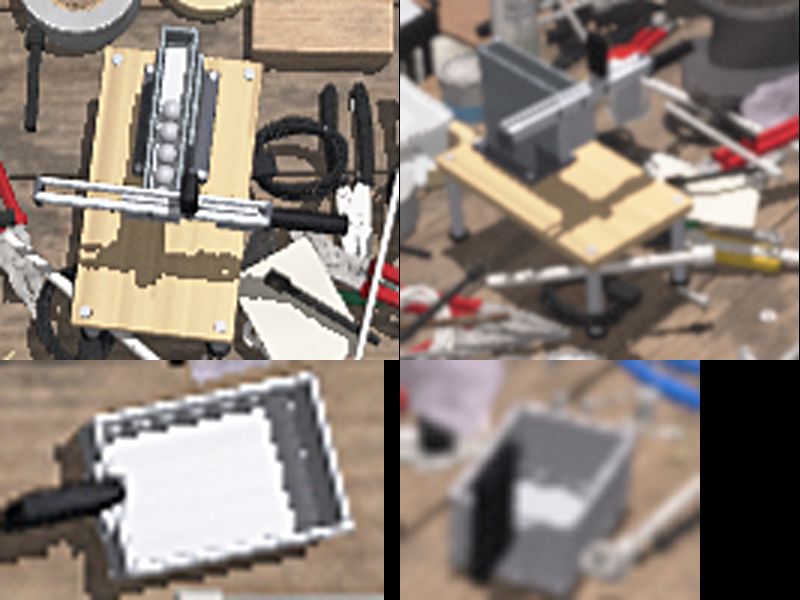

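The crops show the board corners clearly in both views, and the grip is black at (189,195) and (598,55). The tray rim corners and fin, which points to +y, also show well. I'll fit poses to these clicks.

```bash
cat > fit.py <<'E'
from h import *
from scipy.optimize import least_squares
np.set_printoptions(precision=4,suppress=True)
ct=robot.read_camera("top");cs=robot.read_camera("scene")
A=lambda u,v:(215+(u+.5)/3-.5,115+(v+.5)/3-.5)
C=lambda u,v:(180+(u-400+.5)/3-.5,170+(v+.5)/3-.5)
B=lambda u,v:(352+(u+.5)/6-.5,238+(v-360+.5)/6-.5)
D=lambda u,v:(318+(u-400+.5)/6-.5,205+(v-360+.5)/6-.5)
def fit(obs,x0):
    def P(p,X):
        c,s=np.cos(p[3]),np.sin(p[3]);return np.array([p[0]+c*X[0]-s*X[1],p[1]+s*X[0]+c*X[1],p[2]+X[2]])
    r=least_squares(lambda p:np.concatenate([proj(c,P(p,X))-uv for c,X,uv in obs]),x0,loss="soft_l1")
    print(r.x,"res px\n",np.array([proj(c,P(r.x,X))-uv for c,X,uv in obs])); return r.x,P
db=[(ct,(.095,.07,.105),A(105,47)),(ct,(.095,-.07,.105),A(262,62)),(ct,(-.155,-.07,.105),A(242,340)),(ct,(-.155,.07,.105),A(73,323)),
(cs,(.095,.07,.105),C(437,155)),(cs,(-.155,.07,.105),C(590,258)),(cs,(-.155,-.07,.105),C(690,205))]
d,P=fit(db,[.62,.28,0,0])
tb=[(ct,(-.05,-.035,.045),B(97,420)),(ct,(.05,-.035,.045),B(313,375)),(ct,(.05,.035,.045),B(350,527)),(ct,(-.05,.035,.045),B(118,578)),
(ct,(-.098,0,.095),B(5,512)),
(cs,(.05,-.035,.045),D(523,405)),(cs,(.05,.035,.045),D(636,432)),(cs,(-.05,-.035,.045),D(455,490))]
# orientation: handle (-x) towards world +y
t,P=fit(tb[:5],[.43,-.03,0,-1.4])
t,P=fit(tb,[.43,-.03,0,-1.4])
print("spout",P(d,(-.085,0,.18)),"handle",P(t,(-.078,0,.08)))
for y in(0,.03): 
  for x in (-.071,):
    g=P(d,(x,y,.284));print("grip?",g,proj(ct,g),proj(cs,g))
print("meas grip top",A(189,178),C(598,38))
E
python3 fit.py
```

```text
[ 0.6658  0.2728 -0.0008 -0.1158] res px
 [[ 0.3294 -0.4894]
 [ 0.6614 -0.2983]
 [-1.9689  0.0346]
 [-0.0124  0.1749]
 [-1.4415  0.8515]
 [ 0.5114  0.7521]
 [ 1.3071 -2.2481]]
[ 0.3983 -0.0376 -0.0565 -1.7789] res px
 [[ -0.3157  32.9412]
 [ -0.0836  47.5884]
 [ -2.3516  -2.9549]
 [  0.3797 -18.4838]
 [  2.3501  -0.0683]]
[ 0.3908 -0.0168  0.0487 -1.8255] res px
 [[ -2.2067  32.5203]
 [  0.5124  49.5406]
 [ -0.1953  -2.7014]
 [  0.0839 -20.5531]
 [  0.2145  -2.6622]
 [ 31.8256   3.4175]
 [ -2.2408 -10.4197]
 [ 20.3341   0.3636]]
spout [0.5813 0.2826 0.1792] handle [0.4104 0.0587 0.1287]
grip? [0.5952 0.281  0.2832] [267.9753 175.8808] [238.9303 183.8864]
grip? [0.5987 0.3108 0.2832] [254.7651 174.5596] [231.0524 187.8203]
meas grip top (277.6666666666667, 174.0) (245.66666666666669, 182.33333333333334)
```

```bash
python3 - <<'E'
s=open("fit.py").read()
i=s.index("tb=[");j=s.index("# orientation")
s=s[:i]+'''tb=[(ct,(-.05,.035,.045),B(97,420)),(ct,(.05,.035,.045),B(313,375)),(ct,(.05,-.035,.045),B(350,527)),(ct,(-.05,-.035,.045),B(118,578)),
(ct,(-.098,0,.095),B(5,512)),
(cs,(.05,.035,.045),D(523,405)),(cs,(.05,-.035,.045),D(636,432)),(cs,(-.05,.035,.045),D(455,490))]
'''+s[j:]
s=s[:s.index("for y in(0")]+'''
g=tri([ray(ct,A(189,178)),ray(cs,C(598,38))]);print("grip top tri",g, atz(ct,A(189,178),.284),atz(cs,C(598,38),.284))
for g in (g,atz(ct,A(189,178),.284)):
  q=g[:2]-d[:2];print("in disp",np.cos(d[3])*q[0]+np.sin(d[3])*q[1],-np.sin(d[3])*q[0]+np.cos(d[3])*q[1])
for n,c in(("top",ct),("scene",cs)):
  for o in("shutter_grip","tray_handle"):
    for r in robot.trace(o,c)[:1]:
      v,u=np.nonzero(r["pixels"]);print(n,o,r["score"],len(u),u.min(),u.max(),v.min(),v.max())
'''
open("fit.py","w").write(s)
E
python3 fit.py
```

```text
[ 0.6658  0.2728 -0.0008 -0.1158] res px
 [[ 0.3294 -0.4894]
 [ 0.6614 -0.2983]
 [-1.9689  0.0346]
 [-0.0124  0.1749]
 [-1.4415  0.8515]
 [ 0.5114  0.7521]
 [ 1.3071 -2.2481]]
[ 0.4286 -0.0205  0.0402 -1.3867] res px
 [[-2.0109 -0.2252]
 [-0.2841 -0.2729]
 [ 0.0163  0.9812]
 [ 0.6313  0.1685]
 [ 0.7257 -0.4032]]
[ 0.4316 -0.0288  0.0035 -1.39  ] res px
 [[-1.0545  0.2043]
 [-0.2818  0.4741]
 [-0.237   1.0555]
 [ 1.348  -0.0839]
 [ 2.0063 -0.4202]
 [-0.5705 -0.6451]
 [-0.0422  0.0636]
 [-1.0468  0.3131]]
spout [0.5813 0.2826 0.1792] handle [0.4176 0.0479 0.0835]
grip top tri [0.5971 0.2565 0.2771] [0.5991 0.2591 0.284 ] [0.5845 0.2638 0.284 ]
in disp -0.06634991837911075 -0.024068065559230314
in disp -0.06462103874458006 -0.021333776686116957
top shutter_grip 0.74 290 255 301 172 191
top tray_handle 0.8 1238 352 409 239 274
scene shutter_grip 0.93 477 233 260 180 222
scene tray_handle 0.7 702 326 356 213 243
```

Request:
apply_moves --motion "100 0 0 0 0 0 -0.1624;100 0 0 0 0 0 -0.1624;100 0 0 0 0 0 -0.1624;100 0 0 0 0 0 -0.1624;100 0 0 0 0 0 -0.1624;100 0 0 0 0 0 -0.1624;100 0 0 0 0 0 -0.1624;100 0 0 0 0 0 -0.1624"

```text
time: 2.4
tool_pos: [0.2297, -0.4721, 0.2268]
tool_rot: [3.142, 0.0, 1.757]
contact_force: [0.7, 0.3, -0.8]
opening: 0.0919
grip_force: 0.0
```

Request:
apply_moves --motion "100 3.05 2.2 -0.25 0 0 0;100 3.05 2.2 -0.25 0 0 0;100 3.05 2.2 -0.25 0 0 0;100 3.05 2.2 -0.25 0 0 0;100 3.05 2.2 -0.25 0 0 0;100 3.05 2.2 -0.25 0 0 0;100 3.05 2.2 -0.25 0 0 0;100 3.05 2.2 -0.25 0 0 0;100 3.65 1.35 0 0 0 0;100 3.65 1.35 0 0 0 0;100 3.65 1.35 0 0 0 0;100 3.65 1.35 0 0 0 0;100 3.65 1.35 0 0 0 0;100 3.65 1.35 0 0 0 0;100 0 0 0 0 0 0"

```text
time: 4.28
tool_pos: [0.3991, 0.0315, 0.2468]
tool_rot: [3.141, -0.0, 1.756]
contact_force: [-0.4, -0.3, -0.7]
opening: 0.0919
grip_force: 0.0
```

```bash
cat >> h.py <<'E'
from scipy.spatial.transform import Rotation as Ro
def wrist(name):
    s=robot.observe();c=robot.read_camera("wrist")
    T=np.eye(4);T[:3,:3]=Ro.from_euler("xyz",s["tool_rot"]).as_matrix();T[:3,3]=s["tool_pos"]
    M=np.linalg.inv(T@np.asarray(c["hand_eye"]));c["R"]=M[:3,:3];c["t"]=M[:3,3]
    cv2.imwrite(f"pics/{name}.png",c["img"][:,:,::-1]);np.savez(f"{name}.npz",**{k:c[k] for k in("R","t","fovy","cx","cy")});return c,s
E
python3 - <<'E'
from h import *
np.set_printoptions(precision=4,suppress=True)
c,s=wrist("w1");print(s["time"],s["tool_pos"],s["tool_rot"],c["fovy"],c["hand_eye"])
for t in("tray","tray_handle"):
  for r in robot.search_frame(t,c)[:2]:print(t,r)
E
```

```text
4.275 [0.3991 0.0315 0.2468] [ 3.1413 -0.0001  1.7559] 60.62138402327308 [[-0.     -0.9623 -0.2719  0.0731]
 [ 1.      0.0002 -0.0007  0.0001]
 [ 0.0007 -0.2719  0.9623 -0.1574]
 [ 0.      0.      0.      1.    ]]
tray {'centre': [0.432, -0.0262, 0.0098], 'score': 0.78}
tray_handle {'centre': [0.4266, -0.0334, 0.0068], 'score': 0.59}
```

View pics/w1.png

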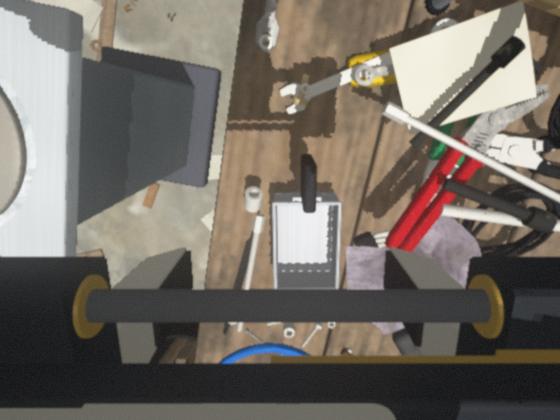

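The wrist view shows the tray's rim near corners at (272,203) and (340,202), its sides running straight down the image, and the fin from (308,157) to (310,210). So the tool is already close to the tray's yaw.

```bash
python3 - <<'E'
from h import *
np.set_printoptions(precision=4,suppress=True)
c=dict(np.load("w1.npz"))
a,b=atz(c,(308,157),.095),atz(c,(310,211),.08)
print(a,b)
for uv in((272,203),(340,202),(276,289),(337,289)):print(atz(c,uv,.045))
img=cv2.imread("pics/w1.png");g=img[130:300,255:355].max(2)
for v in (160,165,170,180,190,200): 
  r=img[v,290:330].max(1);k=np.nonzero(r<45)[0]+290;print(v,k.min() if len(k) else 0,k.max() if len(k) else 0)
d=np.array([.6658,.2728]);y=-.1158
for z in(.095,):
  p=np.array([.4316,-.0288]);t=-1.39
  for x in(-.052,-.098):
    X=np.r_[p+x*np.array([np.cos(t),np.sin(t)]),z];print("pred fin",X,proj(c,X))
cv2.imwrite("pics/w1c.png",cv2.resize(img[140:300,250:360],None,fx=5,fy=3.7,interpolation=cv2.INTER_CUBIC))
E
```

```text
[0.4098 0.0679 0.095 ] [0.4229 0.0171 0.08  ]
[0.3866 0.009  0.045 ]
[0.4554 0.023  0.045 ]
[ 0.4079 -0.087   0.045 ]
[ 0.4743 -0.0746  0.045 ]
160 310 310
165 0 0
170 0 0
180 0 0
190 0 0
200 0 0
pred fin [0.4222 0.0224 0.095 ] [311.4631 209.8817]
pred fin [0.414  0.0676 0.095 ] [312.6551 158.2885]
```

Request:
apply_moves --motion "100 0.5 0.85 0 0 0 -0.017;100 0.5 0.9 2 0 0 0;100 0 0 3.5 0 0 0;100 0 0 3.5 0 0 0;100 0 0 3.5 0 0 0;100 0 0 3.1 0 0 0;100 0 0 2 0 0 0;100 0 0 1 0 0 0;0 0 0 0 0 0 0;0 0 0 0 0 0 0;0 0 0 0 0 0 0;0 0 0 0 0 0 0;0 0 0 0 0 0 0;0 0 0 0 0 0 0" --force 55

```text
time: 6.18
tool_pos: [0.4144, 0.0428, 0.0608]
tool_rot: [3.141, 0.0, 1.769]
contact_force: [0.3, -0.1, -0.2]
opening: 0.0367
grip_force: 0.0
```

Request:
apply_moves --motion "0 0 0 0 0 0 0;0 0 0 0 0 0 0;0 0 0 0 0 0 0;0 0 0 0 0 0 0;0 0 0 0 0 0 0"

```text
time: 6.8
tool_pos: [0.4144, 0.0428, 0.0607]
tool_rot: [3.141, 0.0, 1.769]
contact_force: [0.8, -0.3, -0.2]
opening: 0.0117
grip_force: 55.0
```

Request:
apply_moves --motion "0 0 0 -0.5 0 0 0;0 0 0 -1.5 0 0 0;0 0 0 -3 0 0 0;0 0 0 -3 0 0 0;0 0 0 -3 0 0 0;0 0 0 -3 0 0 0;0 0 0 -2 0 0 0;0 0 0 -1 0 0 0;0 2 0 0 0 0 0;0 4 0 0 0 0 0;0 4 0 0 0 0 0;0 3 0 0 0 0 0"

```text
time: 8.3
tool_pos: [0.3877, 0.1714, 0.2301]
tool_rot: [-3.14, -0.0, 1.769]
contact_force: [0.9, -1.1, -1.8]
opening: 0.0117
grip_force: 55.0
```

Request:
apply_moves --motion "0 0 0 0 0 0 -0.097;0 0 0 0 0 0 -0.16;0 0 0 0 0 0 -0.16;0 0 0 0 0 0 -0.16;0 0 0 0 0 0 -0.16;0 0 0 0 0 0 -0.16;0 0 0 0 0 0 -0.16;0 0 0 0 0 0 -0.12;0 0 0 0 0 0 -0.08;0 0 0 0 0 0 0"

```text
time: 9.55
tool_pos: [0.3882, 0.17, 0.2301]
tool_rot: [-3.141, -0.002, 3.025]
contact_force: [-0.1, -0.6, -2.1]
opening: 0.0118
grip_force: 55.0
```

```bash
python3 - <<'E'
from h import *
np.set_printoptions(precision=4,suppress=True)
c,s=wrist("w2");print(s["time"],s["tool_pos"],s["tool_rot"],s["contact_force"],s["opening"])
img=cv2.imread("pics/w2.png")
d=np.array([.6658,.2728]);y=-.1158
for X in((-.155,.07,.105),(-.155,-.07,.105),(.095,.07,.105),(-.067,-.022,.284),(-.085,0,.18)):
  p=proj(c,np.r_[d+[np.cos(y)*X[0]-np.sin(y)*X[1],np.sin(y)*X[0]+np.cos(y)*X[1]],X[2]]);print(X,p)
  cv2.circle(img,tuple(int(v) for v in np.clip(p,-50,700)),4,(0,255,0),1)
cv2.imwrite("pics/w2m.png",img)
E
```

```text
9.55 [0.3882 0.17   0.2301] [-3.1408 -0.0017  3.0252] [-0.0789 -0.6434 -2.0961] 0.011772822586648224
(-0.155, 0.07, 0.105) [516.7424 321.5911]
(-0.155, -0.07, 0.105) [359.9392 321.5717]
(0.095, 0.07, 0.105) [477.1526 525.1957]
(-0.067, -0.022, 0.284) [522.0207 694.3385]
(-0.085, 0, 0.18) [468.288  461.2917]
```

View pics/w2m.png

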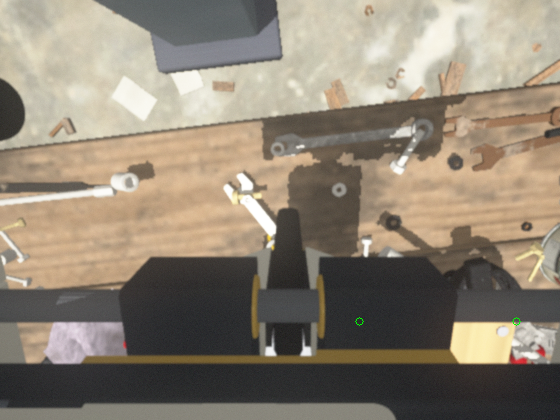

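The wrist view is mostly blocked by the gripper. The board's front-left corner shows at about (515,320), which agrees with the pose fit. Next I move to the pre-approach spot in front of the board and check from the fixed cameras.

Request:
apply_moves --motion "0 0.3 2 0 0 0 0;0 0.5 3.5 0 0 0 0;0 0.5 3.5 0 0 0 0;0 0.5 2.95 0 0 0 0;0 0.3 1.5 0 0 0 0;0 0 0 3 0 0 0;0 0 0 1.8 0 0 0;0 0 0 0 0 0 0"

```text
time: 10.6
tool_pos: [0.3826, 0.3053, 0.1814]
tool_rot: [-3.139, -0.003, 3.025]
contact_force: [-0.3, 0.1, -2.4]
opening: 0.0118
grip_force: 55.0
```

```bash
python3 - <<'E'
from h import *
np.set_printoptions(precision=4,suppress=True)
s=robot.observe();print(s["time"],s["tool_pos"],s["tool_rot"])
t=robot.read_camera("top")["img"][:,:,::-1];sc=robot.read_camera("scene")["img"][:,:,::-1]
cv2.imwrite("pics/top1.png",t);cv2.imwrite("pics/scene1.png",sc)
def cr(i,x,y,w,h,k): return cv2.resize(i[y:y+h,x:x+w],None,fx=k,fy=k,interpolation=cv2.INTER_CUBIC)
o=np.zeros((600,800,3),np.uint8)
o[:,:400]=cr(t,220,120,100,150,4);o[:600,400:800]=cr(sc,190,165,100,150,4)
cv2.imwrite("pics/crop2.png",o)
E
```

```text
10.6 [0.3826 0.3053 0.1814] [-3.1391 -0.0029  3.025 ]
```

View pics/crop2.png

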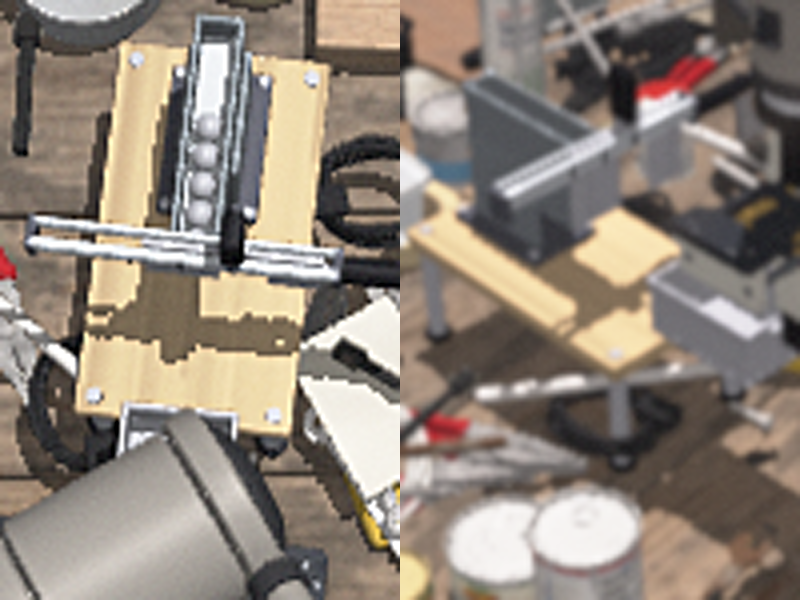

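The top crop shows the tray's front rim corners at about (122,405) and (241,412), just off the board's front edge, which runs (77,410) to (292,436). The chute is at column ~208. In the scene crop the tray hangs level above board height.

```bash
python3 - <<'E'
from h import *
np.set_printoptions(precision=4,suppress=True)
c=robot.read_camera("top");cs=robot.read_camera("scene")
A=lambda u,v:(220+(u+.5)/4-.5,120+(v+.5)/4-.5)
S=lambda u,v:(190+(u-400+.5)/4-.5,165+(v+.5)/4-.5)
def ang(p,q):v=q-p;return np.arctan2(v[1],v[0])
r,l=atz(c,A(241,411),.165),atz(c,A(121,405),.165);print("tray front R,L",r,l,"yaw",ang(r,l)-np.pi/2,np.linalg.norm(r-l))
bl,br,tl,tr=[atz(c,A(*p),.105) for p in((76,411),(292,436),(120,41),(328,64))]
print("board",bl,br,tl,tr)
for p,q,o in((br,bl,1),(tr,tl,1),(bl,tl,0),(br,tr,0)):print(ang(p,q)-o*np.pi/2,np.linalg.norm(p-q))
m=(bl+br+tl+tr)/4;print("board mid",m)
print("chute axis at top z~.24:",[atz(c,A(*p),.225) for p in((218,25),(198,240))])
print("balls",[atz(c,A(*p),.19) for p in((206,124),(201,212))])
print("ledge ends scene", [atz(cs,S(*p),.105) for p in((412,230),(615,368))])
E
```

```text
tray front R,L [0.5085 0.2555 0.165 ] [0.5132 0.3289 0.165 ] yaw -0.06387671501502812 0.07352371010327406
board [0.5201 0.3611 0.105 ] [0.5021 0.2231 0.105 ] [0.7679 0.3323 0.105 ] [0.7502 0.1951 0.105 ]
-0.12987878261198182 0.13916179787593977
-0.12817898164667785 0.1383242763894423
-0.11576970007756915 0.24941088202543263
-0.11242785552197553 0.24965919542191564
board mid [0.6351 0.2779 0.105 ]
chute axis at top z~.24: [array([0.7346, 0.2663, 0.225 ]), array([0.6013, 0.2796, 0.225 ])]
balls [array([0.6835, 0.2747, 0.19  ]), array([0.6277, 0.2783, 0.19  ])]
ledge ends scene [array([0.7623, 0.3279, 0.105 ]), array([0.5189, 0.3619, 0.105 ])]
```

Request:
apply_moves --motion "0 0 0 0.9 0 0 0;0 0 0 0 0 0 0;0 -1.5 0 0 0 0 0;0 -2.5 0 0 0 0 0;0 -2.5 0 0 0 0 0;0 -2 0 0 0 0 0;0 -1.5 0 0 0 0 0;0 -0.5 0 0 0 0 0;0 0 0 0 0 0 0"

```text
time: 11.92
tool_pos: [0.4877, 0.294, 0.1735]
tool_rot: [-3.141, -0.0, 3.026]
contact_force: [-0.1, 0.1, -2.7]
opening: 0.0118
grip_force: 55.0
```

Request:
apply_moves --motion "0 0 0 0.2 0 0 0;0 0 0 0.2 0 0 0;0 0 0 0.1 0 0 0;0 0 0 0.1 0 0 0;0 0 0 0 0 0 0"

```text
time: 12.55
tool_pos: [0.4876, 0.2941, 0.1676]
tool_rot: [-3.141, -0.0, 3.026]
contact_force: [-0.5, 0.1, -1.8]
opening: 0.0117
grip_force: 55.0
```

Request:
apply_moves --motion "0 0 0 0.1 0 0 0;0 0 0 0.1 0 0 0;0 0 0 0 0 0 0"

```text
time: 12.92
tool_pos: [0.4877, 0.2941, 0.1658]
tool_rot: [3.142, 0.0, 3.026]
contact_force: [-0.2, 0.5, -1.9]
opening: 0.0117
grip_force: 55.0
```

```bash
python3 - <<'E'
from h import *
s=robot.observe();print(s["time"],s["tool_pos"],s["contact_force"])
t=robot.read_camera("top")["img"][:,:,::-1];sc=robot.read_camera("scene")["img"][:,:,::-1]
def cr(i,x,y,w,h,k): return cv2.resize(i[y:y+h,x:x+w],None,fx=k,fy=k,interpolation=cv2.INTER_CUBIC)
o=np.zeros((600,800,3),np.uint8)
o[:,:400]=cr(t,220,120,100,150,4);o[:600,400:800]=cr(sc,190,180,80,120,5)
cv2.imwrite("pics/crop3.png",o)
E
```

```text
12.925 [0.48774335 0.29412621 0.16577942] [-0.24863355  0.52452831 -1.87148388]
```

View pics/crop3.png

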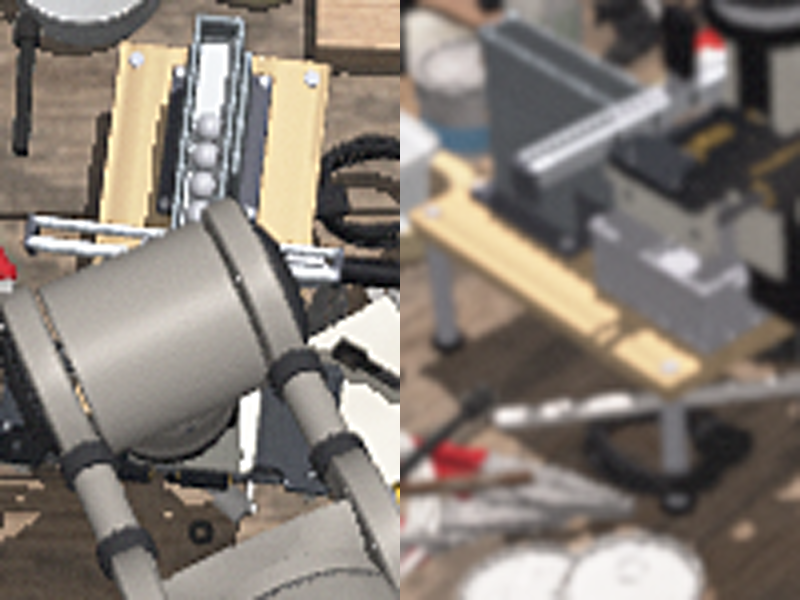

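The tray is over the board and tucked under the slide, with its lower front corner at (705,350) inside the board's edge. I lower it to contact.

Request:
apply_moves --motion "0 0 0 0.1 0 0 0;0 0 0 0 0 0 0"

```text
time: 13.28
tool_pos: [0.4878, 0.2942, 0.1657]
tool_rot: [3.141, 0.001, 3.026]
contact_force: [-3.6, -1.3, 5.9]
opening: 0.0117
grip_force: 55.0
```

Request:
apply_moves --motion "0 0 0 0.1 0 0 0;0 0 0 0 0 0 0"

```text
time: 13.52
tool_pos: [0.4878, 0.2942, 0.1657]
tool_rot: [3.141, 0.002, 3.026]
contact_force: [-4.4, -2.4, 10.4]
opening: 0.0116
grip_force: 55.0
```

Request:
apply_moves --motion "0 0 0 -0.15 0 0 0;50 0 0 0 0 0 0;50 0 0 0 0 0 0;50 0 0 0 0 0 0;50 0 0 0 0 0 0;50 0 0 0 0 0 0;50 0 0 0 0 0 0;50 0 0 -1 0 0 0;50 0 0 -2.5 0 0 0;50 0 0 -4 0 0 0;50 0 0 -4 0 0 0;50 0 0 -3 0 0 0;50 0 0 -1 0 0 0"

```text
time: 15.15
tool_pos: [0.4882, 0.2944, 0.3228]
tool_rot: [3.14, 0.004, 3.026]
contact_force: [-0.4, 0.4, -0.5]
opening: 0.0454
grip_force: 0.0
```

Request:
apply_moves --motion "50 3 0 0 0 0 0;50 4 0 0 0 0 0;50 4 0 0 0 0 0;50 3 0 0 0 0 0;50 0 0 0 0 0 0"

```text
time: 15.78
tool_pos: [0.3469, 0.3104, 0.3201]
tool_rot: [-3.141, -0.001, 3.028]
contact_force: [0.7, 0.2, 0.2]
opening: 0.0459
grip_force: 0.0
```

```bash
python3 - <<'E'
from h import *
np.set_printoptions(precision=4,suppress=True)
c,s=wrist("w3");print(s["time"],s["tool_pos"],s["tool_rot"],s["contact_force"],s["opening"])
w=cv2.imread("pics/w3.png")
t=robot.read_camera("top")["img"][:,:,::-1];cv2.imwrite("pics/top3.png",t)
sc=robot.read_camera("scene")["img"][:,:,::-1];cv2.imwrite("pics/scene3.png",sc)
def cr(i,x,y,w,h,k): return cv2.resize(i[y:y+h,x:x+w],None,fx=k,fy=k,interpolation=cv2.INTER_CUBIC)
o=np.zeros((600,800,3),np.uint8)
o[:,:400]=cr(t,220,120,100,150,4);o[:300,400:]=cr(w,0,0,560,420,400/560);o[300:600,400:800]=cr(sc,190,180,100,75,4)
cv2.imwrite("pics/crop4.png",o)
E
```

```text
15.775 [0.3469 0.3104 0.3201] [-3.1412 -0.0006  3.028 ] [0.7068 0.1601 0.1561] 0.04586231136263759
```

View pics/crop4.png

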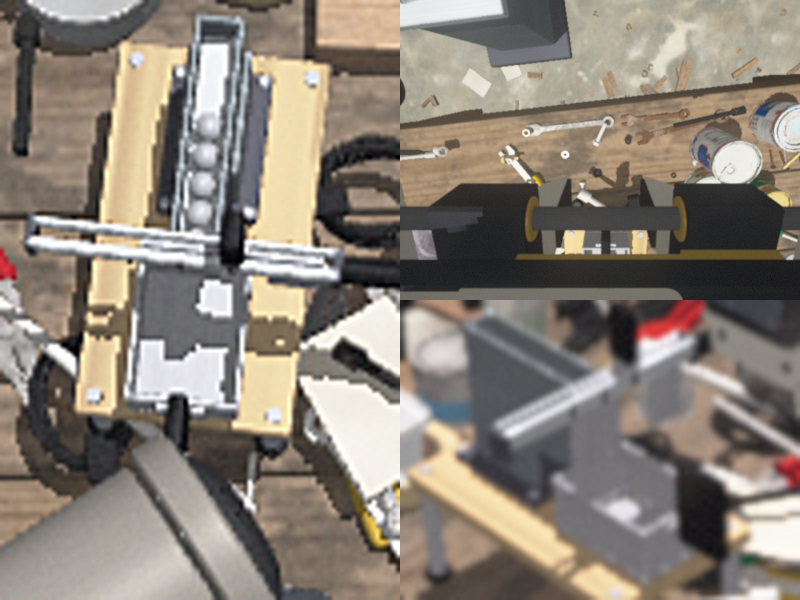

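The tray sits flat on the board, its near rim corners at (127,402) and (237,408) in the top crop and its far end under the slide. The chute line runs down its middle. The shutter is still shut and the grip is black at (232,240). I'll locate the grip precisely by matching its silhouette.

```bash
python3 - <<'E'
from h import *
from scipy.optimize import minimize
np.set_printoptions(precision=4,suppress=True)
ct=robot.read_camera("top");cs=robot.read_camera("scene")
d=np.array([.6649,.2743]);y=-.119;R=np.array([[np.cos(y),-np.sin(y)],[np.sin(y),np.cos(y)]])
def hull(c,p,k=8):
    P=[proj(c,np.r_[d+R@[p[0]+a*.012,p[1]+b*.007],z]) for a in(-1,1) for b in(-1,1) for z in(.240,.284)]
    return cv2.convexHull(np.array(P,np.float32))
obs=[]
for n,c,(x0,y0,x1,y1) in(("top",ct,(262,160,292,200)),("scene",cs,(232,172,260,202))):
    g=c["img"].max(2).astype(float);roi=g[y0:y1,x0:x1]
    print(n);print(roi[::2].astype(int)[:, 6:26])
    obs.append((c,roi,(x0,y0)))
def score(p,o):
    c,roi,(x0,y0)=o;k=8;h=hull(c,p)
    m=np.zeros((roi.shape[0]*k,roi.shape[1]*k),np.uint8);cv2.fillConvexPoly(m,np.round((h+.5-[x0,y0])*k).astype(np.int32),1)
    m=cv2.resize(m.astype(np.float32),roi.shape[::-1],interpolation=cv2.INTER_AREA)
    w=np.maximum(0,1-roi/90);return (w*m).sum()-(.5*m).sum()
for nm,sel in(("top",obs[:1]),("scene",obs[1:]),("both",obs)):
    b=max(((sum(score((a,b),o) for o in sel),a,b) for a in np.arange(-.085,-.05,.001) for b in np.arange(-.045,0,.001)))
    print(nm,b,d+R@b[1:])
E
```

```text
top
[[101 148 179 189 195 188  99 116 197  53 170 168  85 119 126 120 121 104
  255 245]
 [119  92 111  98 106 122 122 139 182  75 205 131  91 121 125 115 122  99
  253 243]
 [174 213 229 236 227 118 117 186 156  63  57  75 102 121 128 112 120 198
  248 244]
 [169 198 227 226 219 197  96 194  90  52  64  69 121 122 124 118 111 199
  244 241]
 [101 144 165 170 158 101 110 208  87  45  65  77 122 125 118 121 103 255
  246 241]
 [162 194 200 172 111 121 140 225  86  47  60  87 119 117 112 121  69 255
  245 243]
 [205 230 247 228 211 107 177 165  62  35  88 104 106 254 255 194 132 248
  243 243]
 [183 210 211 204 157  90 195  77  23  37  44  61  32  93 164 139 194 246
  242 240]
 [ 89 109 128 124 104  97 211  45  27  46  56  65  38 121  90 238 246 243
  242 241]
 [248 240 227 154 128 143 126  24  33  48  58  66  24 123 255 243 242 239
  239 242]
 [115 151 147 160 169 172 142  35  50  54  65  61   0 244 255 255 255 255
  243 235]
 [199 223 255 134 111 114  85  23  14  31  29  22   0 255 182 179 154 114
  115 150]
 [255 250 255 122 110 127 130  26  16  20  16  14   9  63 103 123 151 184
  
[... 1556 characters left out ...]
171 168 150 107  69  47  32  32  64 134 205 238 246 245 242 223
  186 155]
 [158 161 173 187 179 139 115 103  91  94 114 159 206 219 194 160 142 133
  130 128]
 [172 198 217 226 203 152 124 122 129 124 112 118 133 135 135 137 134 130
  125 122]
 [215 214 223 224 220 192 148 133 132 118 100 112 134 139 130 123 122 123
  120 118]]
top (np.float64(0.27534722222222285), np.float64(-0.06999999999999999), np.float64(-0.02299999999999998)) [0.5927 0.2598]
scene (np.float64(-10.676909722222227), np.float64(-0.06699999999999999), np.float64(-0.021999999999999978)) [0.5958 0.2604]
both (np.float64(-11.516145833333333), np.float64(-0.06999999999999999), np.float64(-0.02299999999999998)) [0.5927 0.2598]
```

Request:
apply_moves --motion "50 -2.5 -0.2 0 0 0 0.005;50 -3.5 -0.29 0 0 0 0;50 -3.5 -0.29 0 0 0 0;50 -3.5 -0.29 0 0 0 0;50 -3.5 -0.29 0 0 0 0;50 -3.5 -0.29 0 0 0 0;50 -3.5 -0.29 0 0 0 0;50 -1.6 -0.1 0 0 0 0;50 0 0 0 0 0 0;50 0 0 2.5 0 0 0;50 0 0 2.5 0 0 0;50 0 0 1.5 0 0 0;50 0 0 0.8 0 0 0;50 0 0 0 0 0 0" --force 20

```text
time: 17.77
tool_pos: [0.5953, 0.26, 0.2472]
tool_rot: [-3.141, -0.0, 3.021]
contact_force: [-0.4, 0.0, 0.4]
opening: 0.0462
grip_force: 0.0
```

```bash
python3 - <<'E'
from h import *
s=robot.observe();print(s["time"],s["tool_pos"],s["tool_rot"],s["contact_force"])
t=robot.read_camera("top")["img"][:,:,::-1];sc=robot.read_camera("scene")["img"][:,:,::-1]
cv2.imwrite("pics/crop5.png",np.hstack([cv2.resize(i[y:y+75,x:x+80],None,fx=5,fy=5,interpolation=cv2.INTER_CUBIC) for i,x,y in((t,240,150),(sc,205,160))]))
E
```

```text
17.775 [0.59529591 0.26000859 0.24723964] [-3.14147104e+00 -1.00894503e-04  3.02108140e+00] [-0.37898881  0.02298583  0.35744974]
```

View pics/crop5.png

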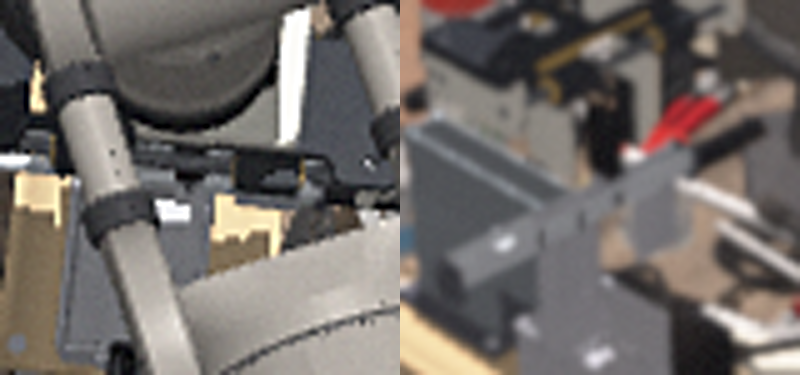

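The scene crop shows the grip at (605,130) between the two fingers, and the three ticks on the front rail at (618,195), (582,215) and (543,240). I close on the grip.

Request:
apply_moves --motion "0 0 0 0 0 0 0;0 0 0 0 0 0 0;0 0 0 0 0 0 0;0 0 0 0 0 0 0;0 0 0 0 0 0 0;0 0 0 0 0 0 0;0 0 0 0 0 0 0;0 0 0 0 0 0 0" --force 20

```text
time: 18.88
tool_pos: [0.5955, 0.2598, 0.2474]
tool_rot: [-3.141, 0.0, 3.021]
contact_force: [-1.1, -3.5, 2.7]
opening: 0.0139
grip_force: 20.0
```

Request:
apply_moves --motion "0 0 -0.1 0 0 0 0;0 0 0 0 0 0 0" --force 30

```text
time: 19.12
tool_pos: [0.5953, 0.2589, 0.2474]
tool_rot: [-3.142, 0.0, 3.021]
contact_force: [-1.4, -4.6, 3.1]
opening: 0.014
grip_force: 30.0
```

Request:
apply_moves --motion "0 0 -0.1 0 0 0 0;0 0 0 0 0 0 0"

```text
time: 19.38
tool_pos: [0.5952, 0.2579, 0.2473]
tool_rot: [-3.142, 0.0, 3.021]
contact_force: [-0.8, -3.1, 4.2]
opening: 0.0134
grip_force: 30.0
```

Request:
apply_moves --motion "0 0 -0.1 0 0 0 0;0 0 0 0 0 0 0"

```text
time: 19.62
tool_pos: [0.5951, 0.257, 0.2473]
tool_rot: [3.141, 0.0, 3.021]
contact_force: [-0.5, -3.3, 3.8]
opening: 0.0139
grip_force: 30.0
```

Request:
apply_moves --motion "0 0 -0.1 0 0 0 0;0 0 0 0 0 0 0"

```text
time: 19.88
tool_pos: [0.5951, 0.257, 0.2473]
tool_rot: [3.14, 0.001, 3.022]
contact_force: [2.1, 3.2, 3.8]
opening: 0.014
grip_force: 30.0
```

Request:
apply_moves --motion "0 0 0.5 0 0 0 0;0 0 0.8 0 0 0 0;0 0 0.8 0 0 0 0;0 0 0.6 0 0 0 0;0 0 0.3 0 0 0 0;0 0 0.1 0 0 0 0;0 0 0 0 0 0 0;0 0 0 0 0 0 0;0 0 0 0 0 0 0;0 0 0 0 0 0 0"

```text
time: 21.12
tool_pos: [0.5987, 0.2855, 0.2474]
tool_rot: [-3.139, 0.0, 3.02]
contact_force: [-0.7, -6.5, 4.8]
opening: 0.0139
grip_force: 30.0
```

Request:
apply_moves --motion "0 0 0 0 0 0 0;0 0 0 0 0 0 0;0 0 0 0 0 0 0;0 0 0 0 0 0 0;0 0 0 0 0 0 0;0 0 0 0 0 0 0;0 0 0 0 0 0 0;0 0 0 0 0 0 0;0 0 0 0 0 0 0;0 0 0 0 0 0 0;0 0 0 0 0 0 0;0 0 0 0 0 0 0;0 0 0 0 0 0 0;0 0 0 0 0 0 0"

```text
time: 22.88
tool_pos: [0.5987, 0.2855, 0.2473]
tool_rot: [-3.139, -0.0, 3.02]
contact_force: [-1.3, -6.0, 5.9]
opening: 0.0138
grip_force: 30.0
```

```bash
python3 - <<'E'
from h import *
np.set_printoptions(precision=3,suppress=True)
s=robot.observe();print(s["time"],s["tool_pos"],s["contact_force"])
T=robot.read_camera("top");S=robot.read_camera("scene");W,_=wrist("w5")
for n,c in(("top",T),("scene",S),("wrist",W)):
  print(n,[(np.round(r["centre"],3).tolist(),round(r["score"],2)) for r in robot.search_frame("ball1_center",c)[:8]])
t=T["img"][:,:,::-1];sc=S["img"][:,:,::-1];w=cv2.imread("pics/w5.png")
o=np.zeros((600,800,3),np.uint8)
o[:375]=np.hstack([cv2.resize(i[y:y+75,x:x+80],None,fx=5,fy=5,interpolation=cv2.INTER_CUBIC) for i,x,y in((t,240,150),(sc,205,175))])
o[375:,:300]=cv2.resize(w,(300,225))
cv2.imwrite("pics/crop6.png",o)
E
```

```text
22.875 [0.599 0.286 0.247] [-1.318 -5.99   5.872]
top [([0.347, 0.284, 0.006], 0.41)]
scene []
wrist [([0.546, 0.291, 0.126], 0.97)]
```

View pics/crop6.png

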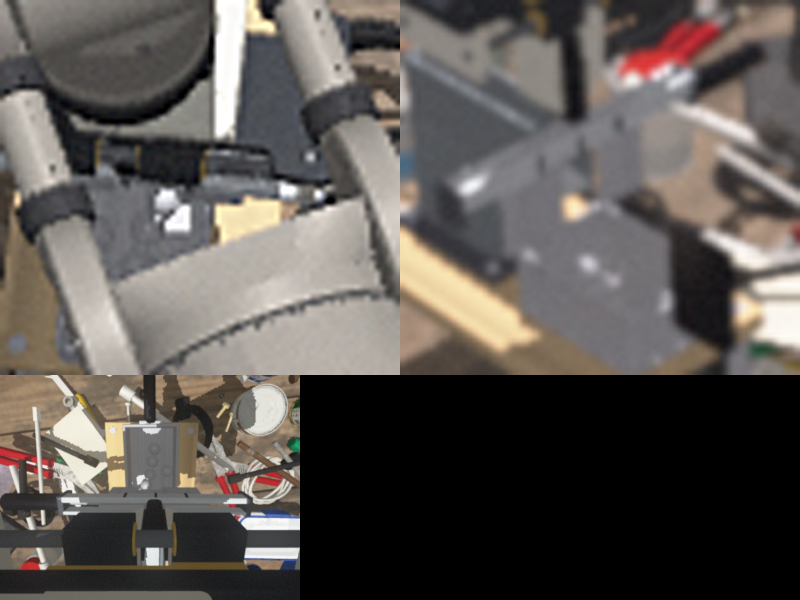

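The wrist view shows the tray under the mouth with balls resting in it, around (140–155, 440–485). The scene crop shows the grip at the middle tick. Measured travel is 28.7 mm, so I nudge 1 mm, wait, and count the balls numerically, as my viewing allowance is used up.

Request:
apply_moves --motion "0 0 0.12 0 0 0 0;0 0 0 0 0 0 0;0 0 0 0 0 0 0;0 0 0 0 0 0 0;0 0 0 0 0 0 0;0 0 0 0 0 0 0;0 0 0 0 0 0 0;0 0 0 0 0 0 0;0 0 0 0 0 0 0;0 0 0 0 0 0 0"

```text
time: 24.42
tool_pos: [0.5989, 0.2867, 0.2473]
tool_rot: [-3.139, -0.0, 3.02]
contact_force: [-1.5, -6.1, 6.5]
opening: 0.0141
grip_force: 30.0
```

```bash
python3 - <<'E'
from h import *
np.set_printoptions(precision=3,suppress=True,linewidth=250)
W,s=wrist("w6");print(s["time"],s["tool_pos"],s["contact_force"],s["opening"],s["grip_force"])
for k in range(1,6):
  for r in robot.search_frame(f"ball{k}_center",W)[:6]:print(k,r["centre"],round(r["score"],2))
for r in robot.trace("ball1_center",W):
  m=r["pixels"].astype(np.uint8);n,l,st,ce=cv2.connectedComponentsWithStats(m);print("trace",round(r["score"],2),m.sum(),st[1:].tolist(),ce[1:])
d=np.array([.6649,.2743]);y=-.119;R=np.array([[np.cos(y),-np.sin(y)],[np.sin(y),np.cos(y)]])
for X in((-.149,.035,.15),(-.149,-.035,.15),(-.09,.035,.15),(-.09,-.035,.15)):print("tray rim px",proj(W,np.r_[d+R@X[:2],X[2]]))
c1=np.r_[d+R@[-.1,0],.117];p=proj(W,c1);q=proj(W,c1+[.009,0,0]);rad=np.linalg.norm(p-q);print("ball radius px",rad)
g=cv2.cvtColor(W["img"],cv2.COLOR_RGB2GRAY);k=5
roi=cv2.resize(g[75:220,220:350],None,fx=k,fy=k,interpolation=cv2.INTER_CUBIC);roi=cv2.createCLAHE(4,(4,4)).apply(roi)
h=cv2.HoughCircles(roi,cv2.HOUGH_GRADIENT,1,1.7*rad*k,param1=80,param2=18,minRadius=int(rad*k*.8),maxRadius=int(rad*k*1.25))
if h is not None:
  for u,v,r in h[0]:
    uv=(220+u/k,75+v/k);w=atz(W,uv,.117);print("circle",np.array(uv),r/k,"disp",R.T@(w[:2]-d))
# low-res text picture of the tray inside
a=cv2.resize(g[100:216,230:340],(55,58),interpolation=cv2.INTER_AREA)
for row in a:print("".join(" .:-=+*#%@"[min(9,int(v)//22)] for v in row))
E
```

```text
24.425 [0.599 0.287 0.247] [-1.484 -6.134  6.525] 0.014105669795885106 30.001284778118134
1 [0.5483, 0.2924, 0.1253] 0.98
2 [0.5991, 0.2716, 0.1187] 0.85
3 [0.5809, 0.2816, 0.1244] 0.57
4 [0.5478, 0.2922, 0.1276] 0.75
4 [0.5627, 0.284, 0.1252] 0.64
5 [0.5809, 0.3031, 0.1255] 0.94
5 [0.5108, 0.4867, 0.0385] 0.42
trace 0.64 395 [[275, 126, 22, 23, 395]] [[285.848 137.215]]
trace 0.5 27890 [[0, 87, 470, 202, 26579], [262, 322, 52, 33, 1311]] [[254.101 209.74 ]
 [287.511 339.289]]
tray rim px [333.23   96.023]
tray rim px [229.671  96.316]
tray rim px [330.633 181.996]
tray rim px [233.473 182.194]
ball radius px 11.139961604964627
circle [262.9 197.1] 10.58 disp [-0.071 -0.016]
circle [279.7  80.5] 9.84 disp [-0.161 -0.002]
circle [261.5  95.7] 10.38 disp [-0.151 -0.016]
%+====++++++++++++#@@@@@@@@@@@@@@@@#+++++++++==========
%+====++++++++++++*@@@@@@@@@@@@@@%*+++=++++++==========
*=====+++++++++++++@@@@@@@@@@@@@@*+++++++++++========+=
+=====+++++++++++++*%@@@@@@@@@@@@*++++=++++++=======+==
+=====++++++++++++++####%@@@@###+++++++=+++++==========
+=====++++++++++++++++++*#*++++++++++++++
[... 2226 characters left out ...]
===+====================+#@@
@*+=====+++#@@@@@@@@##+=======+=+===========+======+#@@
@*+=====+++*@@@@@@*++**======+=====================+#@@
@*+====+++++@@@@@%+++++======++++==================+#@@
@*=====+++++@@@@@*****+======++=============+======+#@@
@*+====++=++%@@@%#####*+==++=++============+=======+*@@
@*+====+++++%@@@##%%%%*====+=++========+===========++@@
@*+=====+=++*#**#%%@@%#+=====+==========+==========+%@@
@#+=====+++++++*%%@@@@#+=====+++===========+=====+*%@@@
#+=============+%@@@@%+======++==================+#%%%%
==============++#%@@@%+=======+=+====================++
==============*#+*#%#*+================================
==============++=======================================
```

```bash
python3 - <<'E'
from h import *
np.set_printoptions(precision=3,suppress=True,linewidth=250)
P=[]
for i in range(4):
  W,s=wrist("w7")
  for k in(1,2,3,4,5):
    P+= [r["centre"]+[r["score"]] if isinstance(r["centre"],list) else [*r["centre"],r["score"]] for r in robot.search_frame(f"ball{k}_center",W)]
P=np.array(P);P=P[np.lexsort((P[:,1],P[:,0].round(2)))];print(P)
W,s=wrist("w8");g=cv2.cvtColor(W["img"],cv2.COLOR_RGB2GRAY)
print(s["time"])
for p in((.548,.292),(.563,.284),(.581,.282),(.581,.303),(.599,.272)):print(p,proj(W,[*p,.117]))
a=cv2.resize(g[120:216,246:326],(80,64),interpolation=cv2.INTER_AREA).astype(float)
a=np.clip((a-65)/(125-65),0,.999)
for row in a:print("".join(" .:-=+*#%@"[int(v*10)] for v in row))
T=robot.read_camera("top");print("top",robot.search_frame("ball1_center",T))
E
```

```text
[[0.51  0.488 0.038 0.55 ]
 [0.523 0.559 0.018 0.57 ]
 [0.54  0.288 0.108 0.61 ]
 [0.544 0.292 0.126 0.66 ]
 [0.547 0.289 0.128 0.57 ]
 [0.546 0.291 0.125 0.56 ]
 [0.547 0.292 0.125 0.97 ]
 [0.562 0.283 0.126 0.85 ]
 [0.562 0.284 0.123 0.73 ]
 [0.561 0.285 0.126 0.55 ]
 [0.561 0.285 0.125 0.58 ]
 [0.582 0.277 0.125 0.58 ]
 [0.579 0.279 0.122 0.62 ]
 [0.581 0.279 0.121 0.85 ]
 [0.584 0.28  0.123 0.81 ]
 [0.581 0.281 0.124 0.55 ]
 [0.585 0.289 0.23  0.62 ]
 [0.582 0.303 0.125 0.77 ]
 [0.581 0.303 0.13  0.55 ]
 [0.584 0.303 0.127 0.96 ]
 [0.582 0.305 0.124 0.64 ]
 [0.576 0.305 0.128 0.59 ]
 [0.582 0.305 0.127 0.31 ]
 [0.601 0.27  0.122 0.9  ]
 [0.601 0.272 0.122 0.8  ]
 [0.599 0.272 0.123 0.83 ]
 [0.6   0.272 0.124 0.52 ]
 [0.602 0.273 0.122 0.94 ]
 [0.597 0.29  0.233 0.55 ]]
25.975
(0.548, 0.292) [287.215 138.725]
(0.563, 0.284) [279.567 158.896]
(0.581, 0.282) [279.948 181.205]
(0.581, 0.303) [305.624 178.126]
(0.599, 0.272) [270.729 203.906]
%#%%%%%%%##%%%%%%%%%%%%#%%###%#%%#%#%%%%#%#%%%###%%#############%##########*==-=
%##%%#%%####%%%%%#%%%%%#%%%#%%%%%#%%%%%###%%%%###%#####%#######
[... 4346 characters left out ...]
**###*###########*******#########*####*+====+
#######%@@@@@@@@@@@@@@@@@@@@@@%****+*###*#############*##**########***####+====+
#######%%%@@%%@@@@@@@@@@@@@@@@@#***+*#*#*############********######**#*###+====+
########%#####%@@@@@@@@@@@@@@@%***++*###*#############**#***#######***####+====*
********#***##%@@@@@@@@@@@@@@##******###*#############****+***************++++=+
++++++++++++*%%@@@@@@@@@@@@@@*******####*##############*+=====+===++++++++++++++
*+*+++++++++@@@@@@@@@@@@@@@@@#******################*#*+=+++====+==++==+++++++++
+++++++++++*@@@@#*#@@@@@@%%##+++++********************+==+====+==++=++++++++=+++
++++++++++++#@@#+*+****#***++++++++++++++++++++++++++++======+==+=+++=+++++++=+=
top []
```

Five separate balls show up repeatedly in the tray, all about 0.125 m above the bench. The shutter is held at about 30 mm travel.

```bash
python3 -c "
from h import *
s=robot.observe();print(s['time'],s['tool_pos'],s['grip_force']);print(robot.hand_in())"
```

```text
26.125 [0.59887704 0.28665405 0.24733656] 30.00128746032715
the job is handed in; nothing more can be done
None
```

The job is handed in at 26.1 s: the tray stands on the dispenser's board under the mouth, all five balls were detected in it, and the arm is still holding the shutter by its grip at about 30 mm, half travel.

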